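# Balance the tea cup on the porcelain stall's scale

### The job

The tea cup on the two-pan balance weighs about 300 g, and three loose knob-topped brass weights of 400 g (biggest), 200 g (middle) and 100 g (smallest) stand on the table. Set the weights that match the cup, upright, on the empty pan so that the beam floats level, and do not drop or throw them.

Things in the scene. Friction and masses are not known exactly. Their poses are not given: they have to be found in the camera images.
- weight_200: Middle one of the three brass weights (200 g): upright cylinder 32 mm in diameter, 34 mm high, with a small knob (16 mm diameter, 12 mm high) on top. Origin at the centre of its underside, z up; round, yaw does not matter. Stands on the table to the right, as do the 100 g and the 400 g weight (40 mm diameter, 58 mm high in all, not listed); which stands where changes.
- weight_100: The smallest of the three brass weights (100 g): an upright cylinder 25 mm in diameter and 27 mm high with a small knob (12 mm diameter, 10 mm high) on top, 37 mm in all. Origin at the centre of its underside, z up, round.
- pan_centre (a point): Centre of the upper face of the empty pan, a flat rimless plate 140 mm in diameter, right of the balance seen from the robot. Linkage keeps it horizontal (z up); y lies along the beam, towards the pivot (at 150 mm, with a pointer plate 148 mm high) and the cup's pan (at 300 mm). About 129 mm above the table at the start, 99 with the beam level; sinks if pushed with a few newtons.
- beam (a joint): Tilt of the balance's beam: 0 = level, positive = cup's side down, empty pan up; stops at -0.2 and +0.2 rad, starts near +0.2. Each 100 g of difference tilts it about 0.2 rad, so it stays near the upper stop until both matching weights are on, then settles within about 0.05 rad of level in a second or so.
Things that resemble listed ones, but are neither listed nor needed, are in the scene too. Leave any grey or red look-alike of the weight_100 alone.

How it is judged (in metres and radians):
At the end, for the whole second after the job is handed in: The 200 g and the 100 g weight both stand upright (within 0.2 rad) and at rest on the empty pan, their centres within 68 mm of its centre, and the beam rests within 0.09 rad (5 degrees) of level (horizontal distance between each of weight_200, weight_100 and pan_centre below 0.068 m and z of weight_200 in the frame of pan_centre between -0.006 and 0.012 m and angle between each of weight_200, weight_100's own z axis and vertical below 0.2 rad and linear speed of each of weight_200, weight_100 below 0.05 m/s and z of weight_100 in the frame of pan_centre between -0.006 and 0.012 m and value of joint beam between -0.09 and 0.09 rad and velocity of joint beam between -0.1 and 0.1 rad/s); the robot touches nothing.
It fails at once if a weight is dropped from well above (over about 40 mm) or thrown: it flies freely faster than 0.9 m/s ((contact force between weight_200 and anything else below 0.02 N and linear speed of weight_200 above 0.9 m/s) or (contact force between weight_100 and anything else below 0.02 N and linear speed of weight_100 above 0.9 m/s)).
It also fails if it takes over 62 s, if anything falls off the work surface, if the arm or the gripper's body presses on something with over 40 N, if the wrist force passes 120 N, or if a joint passes its speed limit or range.

### The arm

A 7-joint arm with a two-finger parallel gripper is mounted at the origin on the work surface. World frame = base frame: x ahead of the robot, y to its left, z up, the work surface at z = 0. Lengths are in mm, angles in rad, forces in N, time in s.
With the tool pointing down it reaches from about 400 to 875 mm from the base axis. Payload 4.4 kg.
Tool frame: the origin (TCP) lies midway between the tips of the shut fingers; the grasp point (between the pads) lies 19 mm behind it; z points along the fingers, y is the direction in which the jaws open and shut (so a half turn about z gives the same grasp; the last joint's range is limited). The gripper opens to 85 mm and grips with 20 to 120 N. Pads are 22 mm wide; open, the fingers measure 114 mm over their backs; the gripper's body (76 mm by 85 mm) begins 54 mm behind the grasp point. The pads swing forward as they close: fully open they stand 13 mm farther back than shut.
Start: joints at [1.265, 0.628, 0.038, 1.517, -0.027, 0.996, -0.02], TCP at [154.408, -631.408, 231.313] pointing down, gripper open.
Joint ranges: [-3.06, 3.06], [-0.37, 2.12], [-1.25, 1.32], [0.18, 2.47], [-1.1, 4.24], [0.23, 1.98], [-2.94, 2.94]. Speed limits (rad/s): [2.57, 2.57, 3.14, 3.14, 3.14, 3.14, 3.14].

### API

Orientations are given as [roll, pitch, yaw] about the fixed x, y, z axes, in that order (R = Rz(yaw) Ry(pitch) Rx(roll)).
In Python, from cell import ctrl, vision gives the robot as it stands.
- The arm moves only by the tool play_rows, never from a script. Its arguments are lists of equal length, an entry for each row: "slide": the shift along the tool's x, y, z in mm, a list of three; "turn": the turn about the tool's z in rad; "fingers": the opening, from 0 (shut) to 1 (fully open). A call has 1 to 5 rows; each row is the pose to reach, as a shift and turn from the pose measured when the call began, along the tool's axes at that moment; what a row does not reach only later rows make up. A row lasts 1/8 s, in which the tool goes at most 62.5 mm and 10.7 degrees, less where a joint would pass 70% of its speed; a pose out of reach is approached as far as the arm can. A call with a gripper value outside its range is refused whole. The fingers move at their own pace and stop on an object; the grip force is fixed at half the most. Time passes only in rows, so rows that repeat a pose let the fingers close. It gives the time, the measured TCP pose, the force and the opening at its end, in the units of the state.
- ctrl.read_state(): the state, without advancing time (a new reading comes with each control period).
- vision.get_image(name): name is "scene" or "top"; returns (picture, depth): 480x640x3 uint8, blue, green, red; 480x640 float32, mm along the optical axis (not along the pixel's ray), 0 where there is no reading.
- vision.camera_params(name): a dict with "fx", "fy", "cx", "cy" (pixels), "position" and "rotation" of the camera in the world. Camera axes: x right, y up, looking along -z (the intrinsics and any distortion apply to the point x, -y, -z); pixel columns grow to the right and rows downward; lengths in mm; the calibration is good to about 2 mm. A picture is of the moment at which its call begins. camera_params takes no time and is no camera call.
- ctrl.finish_job(): hands the job in, once; it reports no verdict.
The state is a dict: "clock": time; "qpos": joint angles; "qd": joint speeds; "tau": joint torques, N m; "eef_pos": TCP position; "tool_rot": TCP orientation; "force": force on the tool from outside, world axes, zero at the start; "torque": the same for the moment, N m; "width": finger opening in mm.
Only numpy, scipy, OpenCV 4.12 (cv2) and the standard library are available. Lean on these libraries where they do the work, as an engineer would, in place of code of your own. Each camera call takes 0.05 s, during which the arm holds its last target.

## Working session

There is one attempt and no reset: what is moved stays moved. The work goes in short steps, Python scripts to look and compute and a tool call to move; the robot and the scene stay as the last step left them, time stands still between calls to the robot, and variables do not carry over. Pictures are saved under pics/ and viewed, and the job is handed in when it is done.

Besides the shell and the picture viewer there is one more tool, called after ">>>" as name(argument=value, ...) on one line, values as JSON. play_rows: Moves the arm, as the interface text tells. Its arguments: {"type":"object","properties":{"slide":{"type":"array"},"turn":{"type":"array"},"fingers":{"type":"array"}},"required":["slide","turn","fingers"]}

```bash
mkdir -p pics; ls; cat > h.py <<'E'
import numpy as np, cv2, pickle
from cell import ctrl, vision
def grab(n,tag):
    im,d=vision.get_image(n); cv2.imwrite(f'pics/{n}_{tag}.png',im); np.save(f'pics/{n}_{tag}.npy',d); return im,d
def ray(n,u,v):
    p=vision.camera_params(n); R=np.array(p['rotation']);
    if R.shape!=(3,3):
        from scipy.spatial.transform import Rotation; R=Rotation.from_euler('xyz',R).as_matrix()
    d=R@np.array([(u-p['cx'])/p['fx'],-(v-p['cy'])/p['fy'],-1]); return np.array(p['position']),d
def plane(n,u,v,z):
    o,d=ray(n,u,v); return o+d*(z-o[2])/d[2]
def deep(n,u,v,dep):
    o,d=ray(n,u,v); return o+d*dep
E
python3 - <<'E'
from h import *
for n in('scene','top'):
    print(vision.camera_params(n)); grab(n,'0')
s=ctrl.read_state(); print(s)
E
```

```text
pics
{'fx': 509.69007686284044, 'fy': 509.69007686284044, 'cx': 315.07365722995326, 'cy': 236.1768569258023, 'position': array([1126.93621116, -250.17112636,  556.75384596]), 'rotation': array([0.90413408, 0.01538544, 1.31206001])}
{'fx': 445.92227108489203, 'fy': 445.92227108489203, 'cx': 326.4944767977163, 'cy': 234.54410728471825, 'position': array([463.29515145, -86.15552643, 794.13693457]), 'rotation': array([ 1.44850725e-01, -1.21663372e-03, -1.58837610e+00])}
{'clock': 0.1, 'qpos': array([ 1.26520076,  0.62925913,  0.03844334,  1.51823293, -0.02703068,
        0.99630956, -0.01997558]), 'qd': array([-0.00047166, -0.00168261,  0.00053443, -0.0040418 , -0.00054917,
       -0.0007938 , -0.00039511]), 'tau': array([ 3.57964302e-03, -5.64523852e+01,  1.23111192e+00, -1.93971956e+01,
        1.13395555e-02,  5.44726179e-03, -2.82291131e-05]), 'eef_pos': array([ 154.2882381 , -630.86206824,  230.48866436]), 'tool_rot': array([-3.13990109e+00, -9.97387733e-06,  2.39805218e-01]), 'force': array([-1.33749203, -0.75884888,  0.66131209]), 'torque': array([ 0.00853462, -0.01275944,  0.0154906 ]), 'width': 85.50750672596895}
```

View pics/scene_0.png

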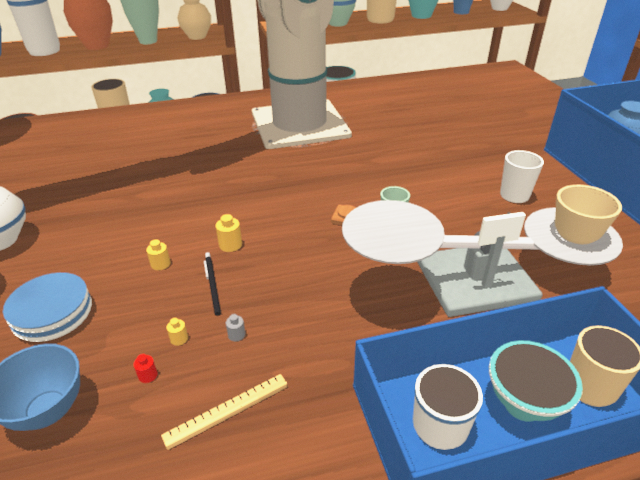

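View pics/top_0.png

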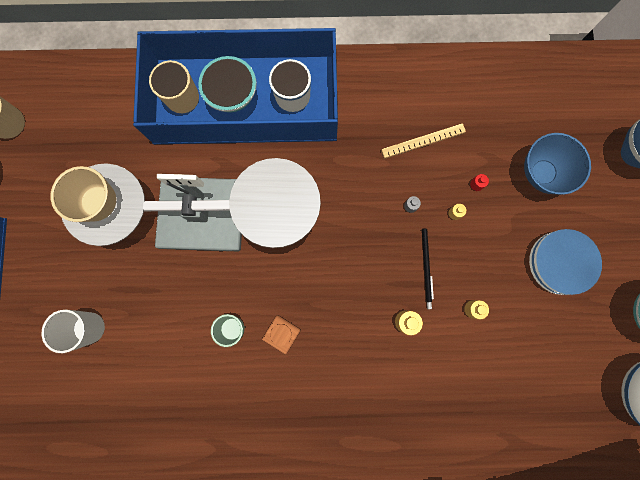

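The scene view has the 400 at (229,233), the 200 at (158,255), the 100 at (177,331), and the pan at (393,231). In the top view they're at (410,323), (477,310), (458,211) and (275,202). Grey and red decoys stand near the 100, with a pen between the 100 and the 400. Next I measure.

```bash
cat > m.py <<'E'
from h import *
import sys
def blobs(n,im,lo,hi,amin=40):
    m=cv2.inRange(cv2.cvtColor(im,cv2.COLOR_BGR2HSV),lo,hi)
    k,l,st,c=cv2.connectedComponentsWithStats(m)
    return [(c[i].round(1),st[i][:5]) for i in range(1,k) if st[i][4]>amin]
if __name__=='__main__':
    tag=sys.argv[1]
    for n in('scene','top'):
        im=cv2.imread(f'pics/{n}_{tag}.png'); d=np.load(f'pics/{n}_{tag}.npy')
        for c,st in blobs(n,im,(22,130,120),(34,255,255)):
            x,y,w,h,a=st
            if not(8<w<40 and 8<h<45): continue
            m=d[y:y+h,x:x+w]; P=np.array([[deep(n,x+i,y+j,m[j,i]) for i in range(w)] for j in range(h)])
            zz=P[...,2]; k=zz>zz[(m>0)].max()-5
            # points above 5mm table
            o=(zz>6)
            print(n,c,st,'centre@z',[plane(n,*c,z).round(0)[:2] for z in(25,)],'zmax',zz.max().round(1),'top pts',P[k].mean(0).round(1),'bb mid',((P[o].min(0)+P[o].max(0))/2).round(1))
    im=cv2.imread(f'pics/top_{tag}.png'); d=np.load(f'pics/top_{tag}.npy')
    # pan from depth: points z 85..140
    v,u=np.mgrid[120:270,215:335]
    P=np.array([deep('top',a,b,d[b,a]) for a,b in zip(u.ravel(),v.ravel())]);
    m=((P[:,2]>90)&(P[:,2]<140)).reshape(u.shape).astype(np.uint8)
    m=cv2.morphologyEx(m,cv2.MORPH_OPEN,np.ones((15,15),np.uint8))
    c,_=cv2.findContours(m,0,2); c=max(c,key=cv2.contourArea)
    (a,b),r=cv2.minEnclosingCircle(c); z=np.median(P[m.ravel()>0][:,2]); print('pan px',a+215,b+120,r,'z',z,plane('top',a+215,b+120,z),'R mm',r/445.9*(794-z))
E
python3 m.py 0
```

```text
scene [226.6 223.6] [216 215  23  17 223] centre@z [array([ 395., -225.])] zmax 556.8 top pts [ 442.4 -225.7   70.2] bb mid [ 766.7 -228.2  295.9]
scene [155.6 247.5] [147 240  19  15 166] centre@z [array([ 428., -347.])] zmax 47.8 top pts [ 444.  -343.5   45.5] bb mid [ 444.8 -344.3   36.7]
scene [175.  325.4] [167 318  18  15 167] centre@z [array([ 612., -323.])] zmax 38.4 top pts [ 615.9 -322.3   36.7] bb mid [ 616.5 -322.4   29. ]Traceback (most recent call last):
  File "m.py", line 22, in <module>
    P=np.array([deep('top',a,b,d[b,a]) for a,b in zip(u.ravel(),v.ravel())]);
                ~~~~^^^^^^^^^^^^^^^^^^
  File "h.py", line 13, in deep
    o,d=ray(n,u,v); return o+d*dep
        ~~~^^^^^^^
  File "h.py", line 6, in ray
    p=vision.camera_params(n); R=np.array(p['rotation']);
ValueError: time passes only in moves, steps and waits
```

```bash
sed -i 's/^def ray/_c={}\ndef par(n):\n    if n not in _c: _c[n]=vision.camera_params(n)\n    return _c[n]\ndef ray/; s/p=vision.camera_params(n); R/p=par(n); R/' h.py
sed -i 's/(22,130,120),(34,255,255)/(22,90,120),(34,255,255)/; s/k=zz>/zz[m==0]=-1; k=zz>/' m.py
python3 m.py 0; python3 -c "
import cv2;im=cv2.cvtColor(cv2.imread('pics/top_0.png'),cv2.COLOR_BGR2HSV)
print(im[310,477],im[211,458],im[323,410])"
```

```text
scene [226.6 223.6] [216 215  23  17 223] centre@z [array([ 395., -225.])] zmax 60.0 top pts [ 424.9 -225.1   57.8] bb mid [ 424.4 -225.4   47.6]
scene [155.6 247.5] [147 240  19  15 166] centre@z [array([ 428., -347.])] zmax 47.8 top pts [ 444.  -343.5   45.5] bb mid [ 444.8 -344.3   36.7]
scene [175.  325.4] [167 318  18  15 167] centre@z [array([ 612., -323.])] zmax 38.4 top pts [ 615.9 -322.3   36.7] bb mid [ 616.5 -322.4   29. ]
top [446.9 132.8] [434 127  27  13 119] centre@z [array([ 757., -309.])] zmax 13.4 top pts [ 763.1 -313.5   10. ] bb mid [ 762.9 -314.     9.9]
top [459.2 209.9] [453 204  13  13 119] centre@z [array([ 615., -323.])] zmax 39.9 top pts [ 614.8 -322.1   36.7] bb mid [ 614.9 -322.3   27.9]
top [479.6 309.4] [471 301  18  18 225] centre@z [array([ 442., -347.])] zmax 49.3 top pts [ 442.3 -344.1   46.1] bb mid [ 441.8 -344.4   28.1]
top [411.3 322.7] [399 311  24  24 341] centre@z [array([ 422., -230.])] zmax 59.9 top pts [ 423.3 -224.8   57.4] bb mid [ 423.4 -225.6   33.6]
pan px 274.5 202.38636016845703 45.47925567626953 z 128.13498994672193 [611.35468894 -10.25624282 128.13498995] R mm 67.914431572314
[ 17 165 162] [ 17 167 116] [ 29  93 254]
```

```bash
cat > go.py <<'E'
import sys, numpy as np
from cell import ctrl
from scipy.spatial.transform import Rotation as Ro
s=ctrl.read_state(); R=Ro.from_euler('xyz',s['tool_rot']).as_matrix()
p=s['eef_pos']; t=np.array([float(a) for a in sys.argv[1:4]])
print('t',round(s['clock'],2),'pos',p.round(1),'rot',s['tool_rot'].round(4),'F',s['force'].round(2),'w',round(s['width'],1),'q',s['qpos'].round(2))
print('slide',(R.T@(t-p)).round(1),'turn to yaw0',round(s['tool_rot'][2],3))
E
python3 go.py 443 -344 150
python3 - <<'E'
from h import *
for n,u,v in (('top',481,181),('top',413,203)): print(plane(n,u,v,30))
E
```

```text
t 0.1 pos [ 154.3 -630.9  230.5] rot [-3.1399 -0.      0.2398] F [-1.34 -0.76  0.66] w 85.5 q [ 1.27  0.63  0.04  1.52 -0.03  1.   -0.02]
slide [ 348.6 -209.9   80.8] turn to yaw0 0.24
[ 665.39048174 -363.13356388   30.        ]
[ 627.87845228 -241.40662099   30.        ]
```

>>> play_rows(slide=[[50, -30, 12], [100, -60, 24], [150, -90, 36], [200, -120, 48], [250, -150, 60]], turn=[0.05, 0.1, 0.15, 0.2, 0.24], fingers=[0.75, 0.75, 0.75, 0.75, 0.75])

```text
clock: 0.72
eef_pos: [362.5, -424.1, 170.2]
tool_rot: [-3.14, 0.001, -0.002]
force: [0.6, -0.4, 0.0]
width: 64.2
```

```bash
python3 go.py 443 -344 90
```

```text
t 0.72 pos [ 362.5 -424.1  170.2] rot [-3.1397e+00  6.0000e-04 -1.8000e-03] F [ 0.65 -0.36  0.02] w 64.2 q [ 0.75  0.58  0.1   1.84 -0.09  0.73 -0.68]
slide [ 80.4 -80.1  80.3] turn to yaw0 -0.002
```

>>> play_rows(slide=[[40, -40, 20], [80.4, -80, 50], [80.4, -80, 80], [80.4, -80, 80], [80.4, -80, 80]], turn=[0, 0, 0, 0, 0], fingers=[0.75, 0.75, 0.75, 0.75, 0.75])

```text
clock: 1.35
eef_pos: [442.5, -345.4, 91.0]
tool_rot: [-3.141, 0.0, -0.004]
force: [0.4, -0.1, 0.4]
width: 64.0
```

```bash
python3 -c "
from h import *
grab('top','1');grab('scene','1')"; python3 go.py 443 -344 4
```

```text
t 1.45 pos [ 442.9 -345.7   91.6] rot [-3.1415e+00 -9.0000e-04 -3.8000e-03] F [-0.71  0.1  -0.42] w 63.9 q [ 0.55  0.7   0.09  1.89 -0.12  0.56 -0.85]
slide [ 0.  -1.7 87.6] turn to yaw0 -0.004
```

View pics/scene_1.png

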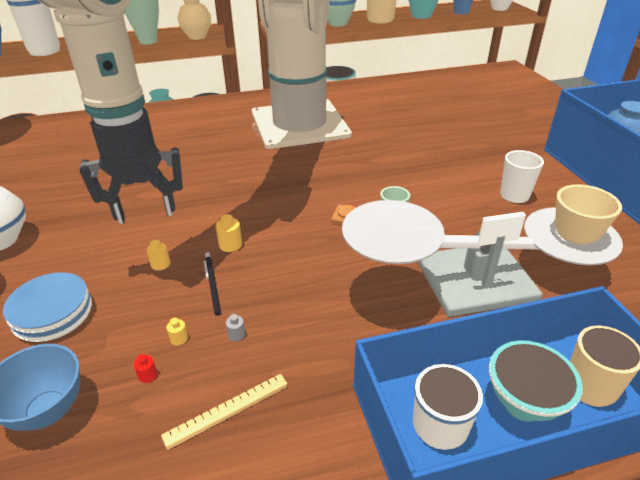

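The open gripper hangs centred above the 200 (158,255), with both fingers either side. I'll descend.

>>> play_rows(slide=[[0, -1, 30], [0, -1.5, 60], [0, -1.5, 80], [0, -1.5, 87], [0, -1.5, 87]], turn=[0, 0, 0, 0, 0], fingers=[0.75, 0.75, 0.75, 0.75, 0.75])

```text
clock: 2.08
eef_pos: [443.1, -345.0, 5.2]
tool_rot: [3.141, -0.002, -0.005]
force: [0.3, -0.0, 0.1]
width: 64.3
```

>>> play_rows(slide=[[0, 0, 0], [0, 0, 0], [0, 0, 0], [0, 0, 0], [0, 0, 0]], turn=[0, 0, 0, 0, 0], fingers=[0.5, 0.25, 0.25, 0.2, 0.2])

```text
clock: 2.7
eef_pos: [443.6, -345.3, 6.5]
tool_rot: [3.14, -0.003, -0.005]
force: [-0.3, 1.4, 5.7]
width: 29.8
```

>>> play_rows(slide=[[0, 0, 0], [0, 0, 0], [0, 0, -10], [0, 0, -30], [0, 0, -30]], turn=[0, 0, 0, 0, 0], fingers=[0, 0, 0, 0, 0])

```text
clock: 3.32
eef_pos: [444.5, -346.1, 37.9]
tool_rot: [3.138, -0.005, -0.005]
force: [0.7, 0.9, -2.4]
width: 29.7
```

```bash
python3 -c "
from h import *
im,_=grab('scene','2'); cv2.imwrite('pics/c2.png',cv2.resize(im[130:300,60:300],None,fx=3,fy=3))"; python3 go.py 585 -10 200
```

```text
t 3.38 pos [ 444.  -345.6   37.1] rot [ 3.1393 -0.0042 -0.0047] F [ 0.55 -0.12 -2.6 ] w 29.6 q [ 0.56  0.79  0.08  1.91 -0.13  0.44 -0.84]
slide [ 140.1 -335.9 -163.1] turn to yaw0 -0.005
```

View pics/c2.png

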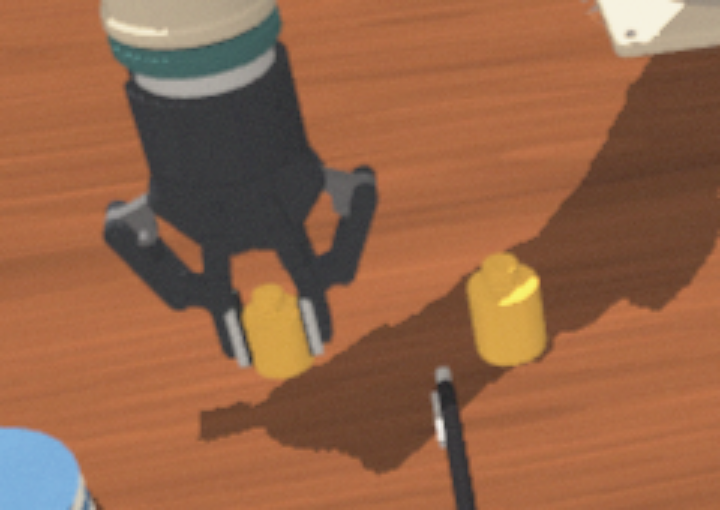

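The weight is held upright with about 4 mm protruding below the tips. The force of -2.4 N fits 200 g. I'll lift and carry it to the pan.

>>> play_rows(slide=[[0, 0, -50], [0, 0, -100], [20, -40, -140], [40, -90, -165], [60, -140, -165]], turn=[0, 0, 0, 0, 0], fingers=[0, 0, 0, 0, 0])

```text
clock: 4.0
eef_pos: [505.5, -204.6, 203.7]
tool_rot: [3.138, -0.008, -0.006]
force: [1.1, 0.8, -2.5]
width: 30.1
```

```bash
python3 go.py 583 -11 200
```

```text
t 4.0 pos [ 505.5 -204.6  203.7] rot [ 3.1381 -0.008  -0.0055] F [ 1.14  0.77 -2.52] w 30.1 q [ 0.23  0.51  0.14  1.85 -0.1   0.77 -1.14]
slide [  76.4 -194.1    3.6] turn to yaw0 -0.006
```

>>> play_rows(slide=[[20, -50, 0], [40, -100, 0], [60, -150, 0], [76.5, -194, 3.5], [76.5, -194, 3.5]], turn=[0, 0, 0, 0, 0], fingers=[0, 0, 0, 0, 0])

```text
clock: 4.62
eef_pos: [583.5, -4.9, 198.7]
tool_rot: [3.141, -0.007, 0.003]
force: [0.2, -0.8, -2.3]
width: 29.5
```

```bash
python3 go.py 583 -11 145
```

```text
t 4.62 pos [583.5  -4.9 198.7] rot [ 3.1412e+00 -6.6000e-03  2.9000e-03] F [ 0.23 -0.79 -2.33] w 29.5 q [-0.13  0.57  0.15  1.75 -0.11  0.82 -1.51]
slide [-0.9  6.1 53.7] turn to yaw0 0.003
```

>>> play_rows(slide=[[0, 4, 20], [0, 4, 40], [0, 4, 53], [0, 4, 53], [0, 4, 53]], turn=[0, 0, 0, 0, 0], fingers=[0, 0, 0, 0, 0])

```text
clock: 5.25
eef_pos: [584.3, -9.3, 146.2]
tool_rot: [3.141, -0.007, 0.002]
force: [-0.2, -0.6, -1.5]
width: 29.6
```

```bash
python3 go.py 583 -11 135; python3 -c "
from h import *
im,_=grab('scene','3'); cv2.imwrite('pics/c3.png',cv2.resize(im[130:320,300:560],None,fx=3,fy=3))"
```

```text
t 5.25 pos [584.3  -9.3 146.2] rot [ 3.1411e+00 -7.5000e-03  2.4000e-03] F [-0.2  -0.58 -1.5 ] w 29.6 q [-0.12  0.64  0.13  1.8  -0.12  0.7  -1.49]
slide [-1.4  1.7 11.2] turn to yaw0 0.002
```

View pics/c3.png

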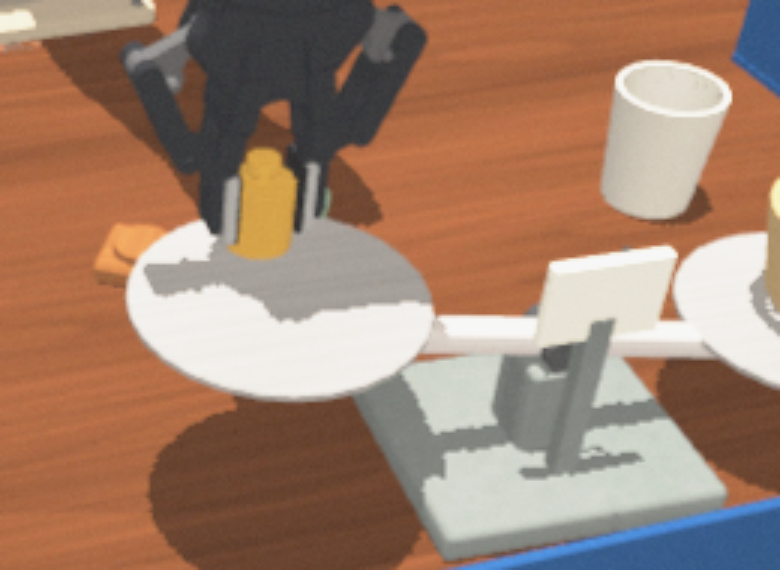

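The weight hangs just above the back half of the pan, at about crop pixel (262,255). It's clear of the beam and upright. I'll lower it in small steps.

>>> play_rows(slide=[[0, 1.5, 4], [0, 1.5, 8], [0, 1.5, 12], [0, 1.5, 13], [0, 1.5, 13]], turn=[0, 0, 0, 0, 0], fingers=[0, 0, 0, 0, 0])

```text
clock: 5.92
eef_pos: [584.6, -10.9, 133.5]
tool_rot: [3.141, -0.008, 0.002]
force: [-1.0, -0.3, 0.6]
width: 29.5
```

>>> play_rows(slide=[[0, 0, 0], [0, 0, 0], [0, 0, 0], [0, 0, 0], [0, 0, 0]], turn=[0, 0, 0, 0, 0], fingers=[0.4, 0.45, 0.5, 0.6, 0.65])

```text
clock: 6.55
eef_pos: [584.6, -10.9, 133.5]
tool_rot: [3.141, -0.008, 0.002]
force: [0.2, -0.2, 0.2]
width: 55.3
```

```bash
python3 go.py 583 -11 135; python3 -c "
from h import *
im,_=grab('scene','4'); cv2.imwrite('pics/c4.png',cv2.resize(im[130:320,300:560],None,fx=3,fy=3))"
```

```text
t 6.55 pos [584.6 -10.9 133.5] rot [ 3.141e+00 -8.000e-03  2.400e-03] F [ 0.24 -0.24  0.16] w 55.3 q [-0.11  0.66  0.13  1.81 -0.12  0.68 -1.48]
slide [-1.6  0.1 -1.5] turn to yaw0 0.002
```

View pics/c4.png

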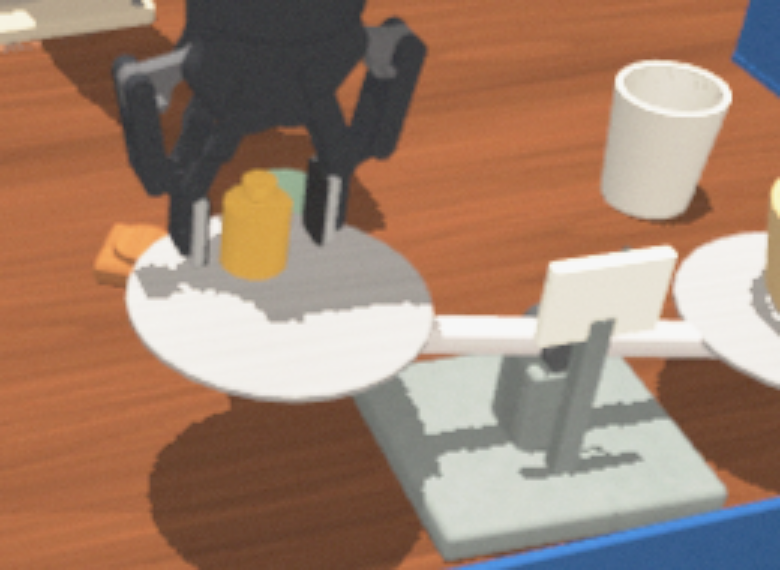

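The 200 stands upright, free of both fingers, at crop (255,225), and the pan is still high. I'll lift straight up.

>>> play_rows(slide=[[0, 0, -25], [0, 0, -60], [0, 0, -90], [15, 40, -90], [15, 90, -80]], turn=[0, 0, 0, 0, 0], fingers=[0.65, 0.65, 0.65, 0.65, 0.65])

```text
clock: 7.22
eef_pos: [601.4, -100.3, 214.9]
tool_rot: [3.141, -0.012, 0.006]
force: [0.4, -0.8, -0.2]
width: 55.4
```

```bash
python3 go.py 615.5 -323 100
```

```text
t 7.22 pos [ 601.4 -100.3  214.9] rot [ 3.1412 -0.0123  0.0061] F [ 0.37 -0.81 -0.17] w 55.4 q [ 0.03  0.58  0.15  1.67 -0.11  0.88 -1.35]
slide [ 11.4 222.7 115.1] turn to yaw0 0.006
```

>>> play_rows(slide=[[3, 55, 15], [6, 110, 40], [9, 165, 70], [11.5, 215, 95], [11.5, 223, 110]], turn=[0, 0, 0, 0, 0], fingers=[0.65, 0.65, 0.65, 0.65, 0.65])

```text
clock: 7.85
eef_pos: [613.1, -329.2, 103.3]
tool_rot: [3.138, -0.01, -0.0]
force: [-0.6, -0.5, 0.5]
width: 55.3
```

```bash
python3 -c "
from h import *
grab('top','5');im,_=grab('scene','5');cv2.imwrite('pics/c5.png',cv2.resize(im[180:420,60:400],None,fx=2.3,fy=2.3))"; python3 go.py 615.5 -323 3
```

```text
t 7.95 pos [ 613.7 -323.9  102.7] rot [-3.1403 -0.0085  0.0037] F [-0.47  0.31  0.2 ] w 55.6 q [ 0.39  0.83  0.11  1.5  -0.12  0.81 -1.02]
slide [ 1.  -0.7 99.7] turn to yaw0 0.004
```

View pics/c5.png

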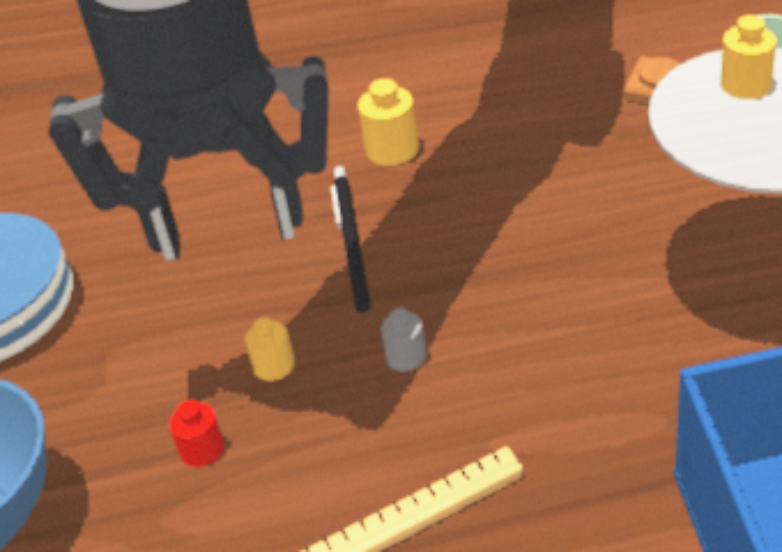

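The gripper is straight above the 100 at crop (270,348), clear of the red and grey ones. I'll descend and grasp.

>>> play_rows(slide=[[1.5, -0.5, 30], [1.5, -0.5, 60], [1.5, -0.5, 85], [1.5, -0.5, 98], [1.5, -0.5, 99]], turn=[0, 0, 0, 0, 0], fingers=[0.65, 0.65, 0.65, 0.65, 0.65])

```text
clock: 8.57
eef_pos: [616.4, -321.7, 3.7]
tool_rot: [-3.139, -0.008, 0.005]
force: [0.7, 0.6, 0.6]
width: 55.9
```

>>> play_rows(slide=[[0, 0, -1], [0, 0, -1], [0, 0, -1], [0, 0, -1], [0, 0, -1]], turn=[0, 0, 0, 0, 0], fingers=[0.4, 0.25, 0.1, 0, 0])

```text
clock: 9.2
eef_pos: [617.5, -321.7, 6.5]
tool_rot: [-3.14, -0.011, 0.005]
force: [-0.1, 1.4, 5.8]
width: 22.1
```

>>> play_rows(slide=[[0, 0, 0], [0, 0, 0], [0, 0, -10], [0, 0, -30], [0, 0, -40]], turn=[0, 0, 0, 0, 0], fingers=[0, 0, 0, 0, 0])

```text
clock: 9.82
eef_pos: [618.2, -322.5, 48.9]
tool_rot: [-3.141, -0.013, 0.005]
force: [0.9, -0.6, -0.4]
width: 22.4
```

```bash
python3 -c "
from h import *
im,_=grab('scene','6');cv2.imwrite('pics/c6.png',cv2.resize(im[180:420,60:400],None,fx=2.3,fy=2.3))"; python3 go.py 642 -11 200
```

```text
t 9.88 pos [ 618.7 -322.7   49.9] rot [ 3.1413 -0.0146  0.0054] F [ 0.17 -0.    0.52] w 22.0 q [ 0.39  0.9   0.1   1.51 -0.13  0.72 -1.02]
slide [  27.2 -311.6 -149.8] turn to yaw0 0.005
```

View pics/c6.png

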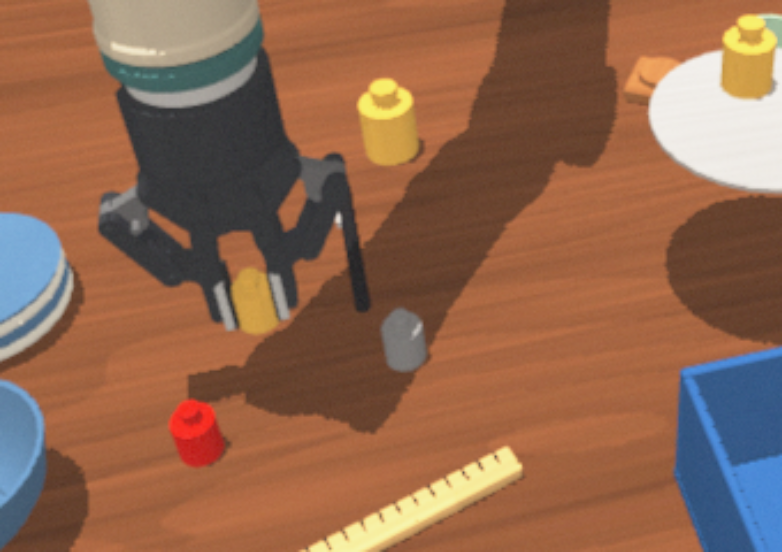

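The 100 is held upright and has left the table, with both decoys untouched. Now I carry it to the pan's front half.

>>> play_rows(slide=[[0, 0, -50], [0, 0, -100], [5, -40, -140], [10, -90, -150], [15, -145, -150]], turn=[0, 0, 0, 0, 0], fingers=[0, 0, 0, 0, 0])

```text
clock: 10.5
eef_pos: [631.5, -177.1, 202.2]
tool_rot: [3.14, -0.018, 0.004]
force: [1.0, -0.0, -1.1]
width: 22.2
```

```bash
python3 go.py 642 -11 200
```

```text
t 10.5 pos [ 631.5 -177.1  202.2] rot [ 3.1403 -0.0182  0.0039] F [ 1.   -0.03 -1.09] w 22.2 q [ 0.15  0.66  0.14  1.55 -0.11  0.92 -1.24]
slide [  11.1 -166.1    2.2] turn to yaw0 0.004
```

>>> play_rows(slide=[[4, -45, 0], [7, -90, 0], [9, -130, 0], [11, -162, 0], [11, -165, 2]], turn=[0, 0, 0, 0, 0], fingers=[0, 0, 0, 0, 0])

```text
clock: 11.12
eef_pos: [642.1, -7.8, 200.5]
tool_rot: [-3.141, -0.019, 0.009]
force: [0.3, 0.1, -1.5]
width: 22.4
```

```bash
python3 go.py 642 -11 145
```

```text
t 11.12 pos [642.1  -7.8 200.5] rot [-3.1405 -0.0188  0.0093] F [ 0.28  0.1  -1.53] w 22.4 q [-0.12  0.64  0.15  1.6  -0.12  0.89 -1.49]
slide [-1.1  3.3 55.5] turn to yaw0 0.009
```

>>> play_rows(slide=[[-1, 2, 20], [-1, 2, 40], [-1, 2, 53], [-1, 2, 55], [-1, 2, 55]], turn=[0, 0, 0, 0, 0], fingers=[0, 0, 0, 0, 0])

```text
clock: 11.75
eef_pos: [642.5, -10.2, 145.9]
tool_rot: [-3.141, -0.02, 0.009]
force: [-0.1, 0.6, 0.4]
width: 22.7
```

```bash
python3 go.py 642 -11 112; python3 -c "
from h import *
im,_=grab('scene','7'); cv2.imwrite('pics/c7.png',cv2.resize(im[130:320,300:560],None,fx=3,fy=3))"
```

```text
t 11.75 pos [642.5 -10.2 145.9] rot [-3.1408 -0.0196  0.0088] F [-0.1   0.59  0.43] w 22.7 q [-0.11  0.71  0.14  1.64 -0.13  0.78 -1.48]
slide [-1.2  0.8 33.9] turn to yaw0 0.009
```

View pics/c7.png

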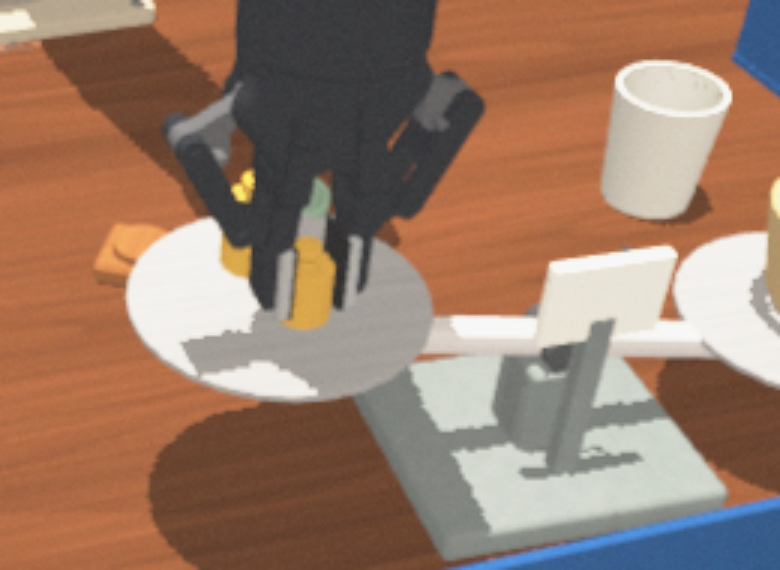

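The 100 hangs just over the front half of the pan at crop (308,320), clear of the 200 behind it. I'll lower it onto the pan and slowly press the pan partway down.

>>> play_rows(slide=[[-1, 1, 5], [-1, 1, 10], [-1, 1, 14], [-1, 1, 18], [-1, 1, 22]], turn=[0, 0, 0, 0, 0], fingers=[0, 0, 0, 0, 0])

```text
clock: 12.42
eef_pos: [642.1, -11.1, 123.9]
tool_rot: [-3.141, -0.02, 0.009]
force: [-0.4, -1.1, -0.3]
width: 22.3
```

>>> play_rows(slide=[[0, 0, 3], [0, 0, 6], [0, 0, 9], [0, 0, 10], [0, 0, 10]], turn=[0, 0, 0, 0, 0], fingers=[0, 0, 0, 0, 0])

```text
clock: 13.05
eef_pos: [642.3, -11.1, 113.9]
tool_rot: [-3.141, -0.02, 0.009]
force: [0.3, -1.0, -0.4]
width: 22.1
```

```bash
python3 go.py 642 -11 112; python3 -c "
from h import *
im,_=grab('scene','8'); cv2.imwrite('pics/c8.png',cv2.resize(im[130:320,300:560],None,fx=3,fy=3))"
```

```text
t 13.05 pos [642.3 -11.1 113.9] rot [-3.1407 -0.0199  0.0089] F [ 0.34 -1.05 -0.42] w 22.1 q [-0.1   0.75  0.13  1.67 -0.14  0.72 -1.47]
slide [-0.3 -0.1  1.9] turn to yaw0 0.009
```

View pics/c8.png

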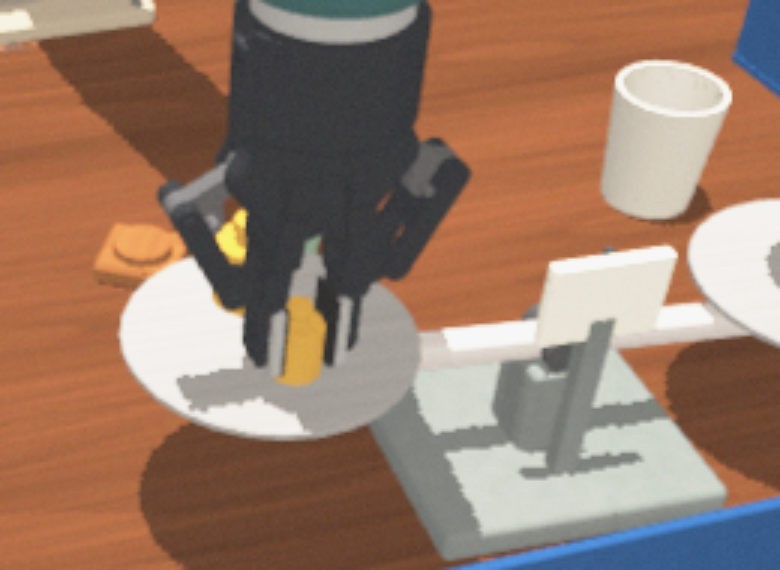

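The pan has sunk with the 100 on it and the beam is close to level. Release.

>>> play_rows(slide=[[0, 0, 0], [0, 0, 0], [0, 0, 0], [0, 0, 0], [0, 0, 0]], turn=[0, 0, 0, 0, 0], fingers=[0.3, 0.35, 0.4, 0.5, 0.55])

```text
clock: 13.72
eef_pos: [642.3, -11.0, 114.0]
tool_rot: [-3.141, -0.02, 0.009]
force: [-0.1, -0.5, 0.5]
width: 47.3
```

```bash
python3 go.py 642 -11 112; python3 -c "
from h import *
im,_=grab('scene','9'); cv2.imwrite('pics/c9.png',cv2.resize(im[130:320,300:560],None,fx=3,fy=3))"
```

```text
t 13.72 pos [642.3 -11.  114. ] rot [-3.1407 -0.0199  0.009 ] F [-0.07 -0.53  0.49] w 47.3 q [-0.1   0.75  0.13  1.67 -0.13  0.72 -1.47]
slide [-0.3 -0.   2. ] turn to yaw0 0.009
```

View pics/c9.png

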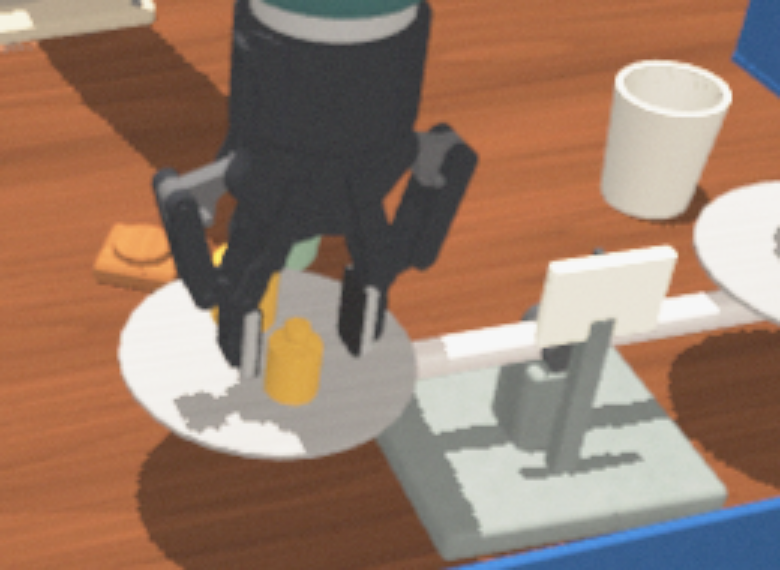

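Both weights stand upright, and the 100 is free between the fingers at crop (293,365). I'll lift straight up and let it settle.

>>> play_rows(slide=[[0, 0, -20], [0, 0, -50], [0, 0, -85], [0, 0, -110], [0, 0, -110]], turn=[0, 0, 0, 0, 0], fingers=[0.55, 0.55, 0.55, 0.55, 0.55])

```text
clock: 14.4
eef_pos: [641.5, -11.3, 226.1]
tool_rot: [-3.141, -0.025, 0.009]
force: [0.8, -0.1, -0.9]
width: 47.1
```

>>> play_rows(slide=[[0, 50, 0], [0, 100, 0], [0, 150, 0], [0, 200, 0], [0, 200, 0]], turn=[0, 0, 0, 0, 0], fingers=[0.55, 0.55, 0.55, 0.55, 0.55])

```text
clock: 15.02
eef_pos: [641.0, -218.2, 224.3]
tool_rot: [3.139, -0.022, 0.0]
force: [-0.0, 1.1, -0.1]
width: 47.0
```

>>> play_rows(slide=[[0, 0, 0], [0, 0, 0], [0, 0, 0], [0, 0, 0], [0, 0, 0]], turn=[0, 0, 0, 0, 0], fingers=[0.55, 0.55, 0.55, 0.55, 0.55])

```text
clock: 15.65
eef_pos: [641.2, -217.7, 224.4]
tool_rot: [3.139, -0.022, 0.001]
force: [0.8, -0.6, 0.1]
width: 46.8
```

```bash
python3 -c "
from h import *
im,_=grab('scene','10'); cv2.imwrite('pics/c10.png',cv2.resize(im[130:320,300:640],None,fx=2.3,fy=2.3)); grab('top','10')"; python3 m.py 10; python3 go.py 0 0 0
```

```text
scene [382.5 213.7] [371 205  23  17 221] centre@z [array([442.,  47.])] zmax 146.0 top pts [584.1 -14.7 143.8] bb mid [513.9  19.5  82.5]
scene [226.7 223.6] [216 214  23  18 233] centre@z [array([ 395., -225.])] zmax 59.9 top pts [ 424.7 -224.9   57.7] bb mid [ 425.3 -225.3   47.2]
scene [398.3 242. ] [390 235  18  14 145] centre@z [array([524.,  43.])] zmax 136.8 top pts [640.5 -12.6 134.6] bb mid [620.8  -1.6 116.7]
scene [270.  391.3] [252 382  35  20  47] centre@z [array([ 752., -216.])] zmax 12.9 top pts [ 737.  -219.8   10.1] bb mid [ 737.5 -216.1    9.5]
top [275.8 185. ] [268 178  16  15 162] centre@z [array([666.,  -1.])] zmax 137.0 top pts [639.1 -12.  134.2] bb mid [643.5  -9.6 116.3]
top [276.7 220.2] [267 211  20  20 293] centre@z [array([602.,  -2.])] zmax 146.2 top pts [582.6 -14.2 143.3] bb mid [586.3 -11.4 120. ]
pan px 278.77947998046875 206.54009246826172 43.488773345947266 z 97.63583386529933 [611.25870733 -13.58994797  97.63583387] R mm 67.9166256722843
t 15.75 pos [ 641.  -218.   224.4] rot [ 3.1388e+00 -2.1800e-02  7.0000e-04] F [ 0.07  0.28 -0.43] w 47.2 q [ 0.2   0.67  0.15  1.47 -0.12  0.99 -1.19]
slide [-645.6 -219.   209.8] turn to yaw0 0.001
```

View pics/c10.png

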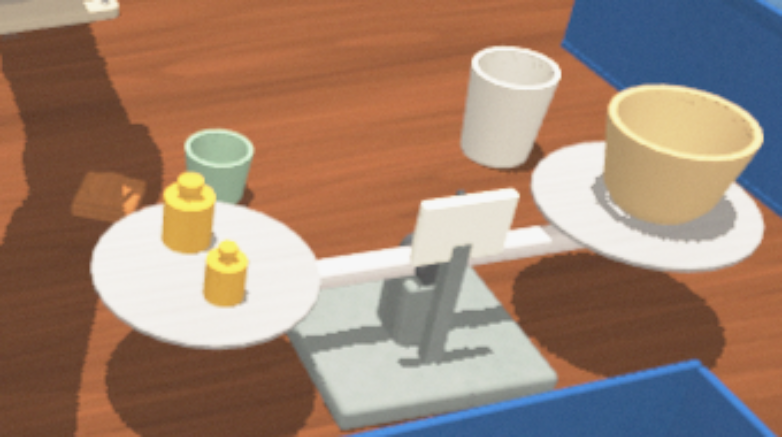

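View pics/top_10.png

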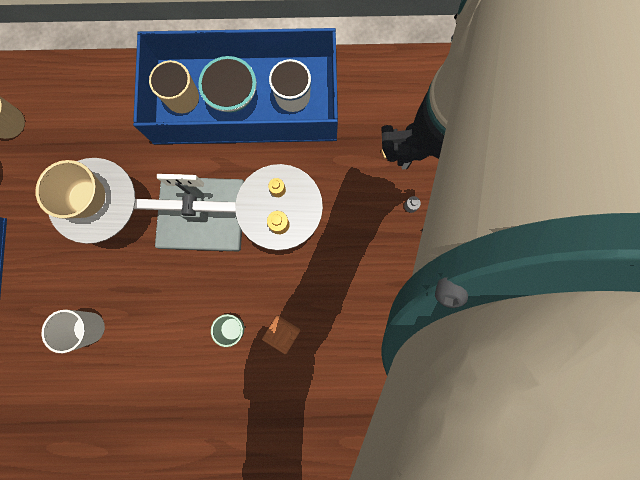

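Both weights stand upright on the pan, about 29 mm either side of its centre. The pan is at z = 97.6, against 99 for level, and the gripper is well clear. I'll wait a moment, check the pan again and hand in.

>>> play_rows(slide=[[0, 0, 0], [0, 0, 0], [0, 0, 0], [0, 0, 0], [0, 0, 0]], turn=[0, 0, 0, 0, 0], fingers=[0.55, 0.55, 0.55, 0.55, 0.55])

```text
clock: 16.38
eef_pos: [641.0, -218.0, 224.4]
tool_rot: [3.139, -0.022, 0.001]
force: [-0.9, 0.1, 0.0]
width: 47.1
```

```bash
python3 -c "
from h import *
grab('scene','11'); grab('top','11')"; python3 m.py 11 | grep -E 'pan|top \['; python3 -c "
from cell import ctrl
print(ctrl.finish_job())"
```

```text
top [275.8 185. ] [268 178  16  15 162] centre@z [array([666.,  -1.])] zmax 136.8 top pts [638.9 -11.9 134.3] bb mid [643.3  -9.6 115.5]
top [276.7 220.2] [267 211  20  20 293] centre@z [array([602.,  -2.])] zmax 145.9 top pts [582.7 -14.3 143.4] bb mid [586.5 -11.4 120.1]
pan px 278.4429512023926 206.4205780029297 43.709476470947266 z 97.6315215018816 [611.46310065 -13.05400189  97.6315215 ] R mm 68.26172152057156
the job is handed in; nothing more can be done
None
```

I set the 200 g and the 100 g weight upright on the empty pan and handed the job in at about 16.5 s of the 62 s allowed. No verdict was reported.

- **Weights:** both stand about 28–29 mm from the pan centre, against the 68 mm limit. Their knob tops measured the right heights above the pan.
- **Beam:** the pan measured z = 97.6 mm against 99 mm for level, a tilt of about -0.01 rad. It stayed the same in two looks about 0.7 s apart, so it is at rest.
- **Robot and look-alikes:** the gripper was over 200 mm from the pan and touching nothing. I did not touch the grey and red look-alikes or the 400 g weight.

No check failed. One reading was off: the finger opening showed about 2–3 mm less than the true diameters (29.7 for 32 mm and 22.2 for 25 mm). The pictures showed both grasps were sound.

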